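# Open the snap-shut filter case

## Robot

A 6-joint arm with a two-finger parallel gripper is mounted at the origin on a cart in front of the work surface, level with it; the furniture and walls round the work are solid. World frame = base frame: x ahead of the robot, y to its left, z up, the work surface at z = 0. Lengths are in mm, angles in degrees, forces in N, time in s.
With the tool pointing down it reaches from about 350 to 850 mm from the base axis. Payload 8.1 kg.
Tool frame: the origin (TCP) lies midway between the tips of the shut fingers; the grasp point (between the pads) lies 19 mm behind it; z points along the fingers, y is the line along which they close (so a half turn about z gives the same grasp; the last joint's range is limited). The gripper opens to 85 mm and grips with 20 to 120 N. Pads are 22 mm wide; open, the fingers measure 114 mm over their backs; the gripper's body (76 mm by 85 mm) begins 54 mm behind the grasp point. The pads swing forward as they close: fully open they stand 13 mm farther back than shut.
Start: joints at [72.112, 7.471, 85.268, -0, 87.261, -4.893], TCP at [134.894, 584.644, 231.292] pointing down, gripper open.
Joint ranges: [-169.43, 169.43], [-51.17, 129.36], [1.28, 143.12], [-76.62, 256.62], [0, 156.53], [-152.29, 152.29]. Speed limits (degrees/s): [136.94, 136.94, 159.86, 180, 180, 180].

## Interface

Orientations are given as [roll, pitch, yaw] about the fixed x, y, z axes, in that order (R = Rz(yaw) Ry(pitch) Rx(roll)).
In Python, from bench import sense, snapshot, camera_params, hand_in, masks_of, pinpoint gives the robot as it stands.
- The arm moves only by the tool step_arm, never from a script. Its argument "targets" is a list of rows, each an object with "angular": the turn, a rotation vector about the tool's x, y, z scaled (see below), a list of three; "dp": the shift along the tool's x, y, z scaled (see below), a list of three; "fingers": the closure, from 0 (fully open) to 1 (shut). A call has exactly 8 rows; each row is the pose to reach, as a shift and turn from the pose commanded when the call began, along the tool's axes at that moment, turning the shorter way round; what a row does not reach only later rows make up. The controller multiplies each number of a shift by 0.2 m and each number of a turn by 180 degrees. A row lasts 1/8 s, in which the tool goes at most 62.5 mm and 10.7 degrees, less where a joint would pass 70% of its speed; a pose out of reach is approached as far as the arm can. A call with a number of a shift or a turn outside -1 to 1 is refused whole. A call with a gripper value outside its range is refused whole. The fingers move at their own pace and stop on an object; "newtons" is the grip in N (left out, the last holds). Time passes only in rows, so rows that repeat a pose let the fingers close, or fill a call up. It gives the time, the measured TCP pose, the force, the opening and the grip force at its end, in the units of the state.
- sense(): the state, without advancing time (a new reading comes with each control period).
- snapshot(name): name is "side" or "top"; returns the picture (480x640x3 uint8, blue, green, red); there is no depth.
- camera_params(name): a dict with "vfov" (degrees; the focal length in pixels is half the picture's height over the tangent of half this angle, whatever the lens; pixels are square), "cx", "cy" (the principal point, pixels), "D" ([k1, k2, p1, p2, k3] as OpenCV has them; the pictures are not rectified), "R" (3x3) and "t" (3): a world point X has camera coordinates R X + t. Camera axes: x right, y down, z forward; pixel columns grow to the right and rows downward; lengths in mm; the calibration is good to about 2 mm. A picture is of the moment at which its call begins. camera_params takes no time and is no camera call.
- hand_in(): hands the job in; it is judged then, once.
Trained networks look in the newest picture that a camera, given by its name, has taken for a name from the list of things; names that differ only in an ending like _2 or _b are one class to them, and where a whole thing is asked for, a point or a joint stands for the part that bears it (a point fixed in the world has none). Each returns a list of dicts, best first, with "conf" (0 to 1); they miss things now and then, are a little off and sometimes report something else, mostly with a low value. They report only what shows in the picture. A call takes as long as a camera call.
- masks_of(camera, label): "pixels" (480x640 bool, what is visible of it) and "at" ([column, row] in pixels, amid what is visible of it).
- pinpoint(camera, label): "at" ([column, row] in pixels: a listed point, or the origin of a listed thing).
The state is a dict: "time": time; "joint_pos": joint angles; "qd": joint speeds; "joint_efforts": joint torques, N m; "tool_pos": TCP position; "tcp_rot": TCP orientation; "ft_force": force on the tool from outside, world axes, zero at the start; "wrist_torque": the same for the moment, N m; "finger_gap": finger opening in mm; "grip_force": force on a finger pad.
Only numpy, scipy, OpenCV 4.12 (cv2) and the standard library are available. Lean on these libraries where they do the work, as an engineer would, in place of code of your own. Each camera call takes 0.05 s, during which the arm holds its last target. There are 200 camera calls.

## Task

Open the optical filter case on the bench so that the filter in it can be reached: with the fingertips press its snap tab fully down, then push the released cover by its rib along the case, all the way off its seat onto the parking deck. Leave the cover lying flat on the deck; do not lift it or tip it up, and leave everything else on the bench where it is.

Things in the scene. Friction and masses are not known exactly. Their poses are not given: they have to be found in the camera images.
- filter_case: grey low case fixed to the bench, 95 (its x) x 194 mm (its y), lying crosswise, +y end to the robot's left (within 30 degrees); origin at the centre of its underside, z up. Its deck surface is 24 mm above its underside. Side fences (inner faces x = +-41.5 mm) and a fence at the +y end stand 6 mm above the deck.
- seat_middle (a point): middle of the cover's seat at deck height, y = -56 mm in the case: over a 60 mm wide well with one round filter. The seat runs from y = -92 to -20 mm; its walls stand 12.5 mm above the deck and have lips that reach in to x = +-36 mm over the cover's edges, so that the cover can only slide towards the case's +y.
- deck_middle (a point): middle of the parking deck at deck height, y = +36 mm in the case: the open flat part from y = -20 to +92 mm, where the cover belongs at the end. A cover centred on this point is all on the deck.
- filter_cover: white flat loose sliding cover, 80 (x) x 69 mm (y), 0.06 to 0.12 kg; origin at the centre of its underside, axes as the case's; flat top 8 mm above its underside. Shut, its origin is at the seat's middle. Hollow below, so it clears a pressed tab. It is all on the deck with its origin at y = +14.5 to +57.5 mm in the case (70 to 113 mm of travel).
- cover_rib (a point): top centre of the upright rib that stands across the cover: 50 mm long (x), 10 mm thick (y), rising 14 mm from the cover's top; this point lies 22 mm above the cover's underside and 12 mm from its origin towards +y. Push on the rib's -y face; 41 mm of flat cover lie behind that face.
- tab_top (a point): centre of the top of the black snap tab, a block 30 (x) x 34 (y) mm in the deck right in front of the cover's +y edge (2.5 mm gap), at x = 0, y = -2 mm of the case. Unpressed its top is 7.5 mm above the deck, nearly level with the cover's top, and blocks the cover.
- snap_tab (a joint): how far the tab is pressed down, m: about 0 up (locked), 0.0085 fully down (1 mm below the deck). It moves straight down against about 3 N and stays where it is left; the cover passes it from 0.006 on.
- film_roll: bystander: white roll of sealing film standing, 62 mm wide, 51 mm high, beside the case on the far side
- dust_cap: bystander: flat round black cap, 44 mm wide, 12 mm high, beside the case on the far side
- oil_bottle: bystander: small bottle with a black cap, 38 mm wide, 84 mm high, to the left of the case
- objective: bystander: microscope objective standing upright, 25 mm wide, 44 mm high, to the left of the case
- dish_lid: bystander: low round dish lid, 64 mm wide, 12 mm high, to the left of the case
- microscope: bystander: large fixed microscope, about 0.34 m wide and 0.68 m high, left of the work between the robot's usual start and the case; its near end is about 0.4 m ahead of the robot base and 0.35 m to its left. Draw the hand back towards the base before swinging round past it.

How it is judged (in metres and radians):
On the way, in this order (a step that is already met when the one before it is completed fails the run):
1. the snap tab is pressed in while the cover is still on its seat (value of joint snap_tab above 0.006 m and y of filter_cover in the frame of filter_case below -0.049 m), for 0.2 s.
2. the cover has been pushed off its seat onto the parking deck (y of filter_cover in the frame of filter_case above 0.0125 m), for 0.2 s.
At the end, for the whole second after the job is handed in: the tab is down (at least 5 mm) and the whole cover is off the seat (its origin 12.5 to 60.5 mm towards +y in the case's frame), lying flat between the deck's fences (within 0.05 rad, underside within 2.5 mm of the deck), at rest (y of filter_cover in the frame of filter_case between 0.0125 and 0.0605 m and z of filter_cover in the frame of filter_case between 0.022 and 0.0265 m and angle between filter_cover's own z axis and vertical below 0.05 rad and angle between the y axis of filter_cover and the y axis of filter_case, either way round below 0.12 rad and linear speed of filter_cover below 0.01 m/s and value of joint snap_tab above 0.005 m); the robot touches nothing.
It fails at once if the cover was lifted (more than 10 mm) (z of filter_cover in the frame of filter_case above 0.034 m).
It fails at once if the cover was tipped up (angle between filter_cover's own z axis and vertical above 0.25 rad).
It fails at once if the cover was forced past the unpressed tab (y of filter_cover in the frame of filter_case above -0.04 m and value of joint snap_tab below 0.004 m).
It fails at once if a bystander was moved more than 15 mm (distance of any of film_roll, dust_cap, oil_bottle, objective, dish_lid from where it was at the start of the episode above 0.015 m).
It also fails if it takes over 45 s, if anything falls off the work surface, if the arm or the gripper's body presses on something with over 40 N, if the wrist force passes 120 N, or if a joint passes its speed limit or range.

## Working session

There is one attempt and no reset: what is moved stays moved. The work goes in short steps, Python scripts to look and compute and a tool call to move; the robot and the scene stay as the last step left them, time stands still between calls to the robot, and variables do not carry over. Pictures are saved under pics/ and viewed, at most 10 in all, crops included, and the job is handed in when it is done.

Besides the shell and the picture viewer there is one more tool, called after "Request:" as name(argument=value, ...) on one line, values as JSON. step_arm: Moves the arm, as the interface text tells. Its arguments: {"type":"object","properties":{"targets":{"type":"array","items":{"type":"object","properties":{"angular":{"type":"array","items":{"type":"number","minimum":-1,"maximum":1}},"dp":{"type":"array","items":{"type":"number","minimum":-1,"maximum":1}},"fingers":{"type":"number"}}}},"newtons":{"type":"number"}},"required":["targets"]}

```bash
mkdir -p pics; cat > h.py <<'E'
import numpy as np, cv2
from bench import *
def cam(n):
    p=camera_params(n); f=240/np.tan(np.radians(p["vfov"]/2))
    K=np.array([[f,0,p["cx"]],[0,f,p["cy"]],[0,0,1]]); return K,np.array(p["D"],float),np.array(p["R"]),np.array(p["t"])
def ray(n,uv):
    K,D,R,t=cam(n); q=cv2.undistortPoints(np.array([[uv]],float),K,D)[0,0]
    return -R.T@t, R.T@np.array([q[0],q[1],1])
def atz(n,uv,z):
    c,d=ray(n,uv); return c+d*(z-c[2])/d[2]
def tri(uvs):
    A=np.zeros((3,3));b=np.zeros(3)
    for n,uv in uvs.items():
        c,d=ray(n,uv); d/=np.linalg.norm(d); P=np.eye(3)-np.outer(d,d);A+=P;b+=P@c
    return np.linalg.solve(A,b)
def proj(n,X):
    K,D,R,t=cam(n); return cv2.projectPoints(np.array(X,float).reshape(-1,3),cv2.Rodrigues(R)[0],t,K,D)[0].reshape(-1,2)
E
cat > a.py <<'E'
from h import *
Z=dict(filter_case=0,filter_cover=24,cover_rib=46,tab_top=31.5,seat_middle=24,deck_middle=24,oil_bottle=0,objective=0,dish_lid=0,film_roll=0,dust_cap=0)
ims={n:snapshot(n) for n in("side","top")}
for n in ims: cv2.imwrite(f"pics/{n}0.png",ims[n]); c=cam(n); print(n,(-c[2].T@c[3]).round())
for l,z in Z.items():
    u={}
    for n in ims:
        r=pinpoint(n,l)
        if r: u[n]=r[0]["at"]; print(l,n,np.round(u[n]),round(r[0]["conf"],2),atz(n,u[n],z).round(1))
    if len(u)==2: print("   tri",tri(u).round(1))
s=sense();print(s)
E
python3 a.py
```

```text
side [177. 625. 485.]
top [ 368.   -6. 1432.]
filter_case side [391. 273.] 0.74 [ 531.3 -122.4    0. ]
filter_case top [374. 297.] 0.94 [ 516.2 -123.1    0. ]
   tri [ 522.4 -120.1    2.9]
filter_cover side [399. 252.] 0.76 [ 538.6 -173.4   24. ]
filter_cover top [396. 288.] 0.66 [ 535.7 -172.1   24. ]
   tri [ 536.6 -171.5   25.3]
cover_rib side [398. 246.] 0.88 [ 536.3 -158.9   46. ]
cover_rib top [396. 291.] 0.84 [ 526.2 -169.7   46. ]
   tri [ 532.9 -167.6   42.2]
tab_top side [396. 260.] 0.48 [ 523.2 -127.9   31.5]
tab_top top [376. 297.] 0.55 [ 513.3 -125.6   31.5]
   tri [ 516.8 -123.8   34.7]
seat_middle side [399. 252.] 0.56 [ 539.2 -173.6   24. ]
seat_middle top [400. 290.] 0.87 [ 531.3 -181.2   24. ]
   tri [ 536.3 -179.6   21.4]
deck_middle side [394. 270.] 0.91 [ 512.9 -100.2   24. ]
deck_middle top [362. 298.] 0.81 [510.9 -95.4  24. ]
   tri [510.6 -95.2  27.1]
oil_bottle side [359. 329.] 0.93 [487.6  78.3   0. ]
oil_bottle top [290. 310.] 0.78 [481.2  73.7   0. ]
   tri [484.8  75.4  -1.5]
objective side [322. 342.] 0.94 [518.4 145.5   0. ]
dish_lid top [232. 297.] 0.6
[... 283 characters left out ...]
183.     4.7]
{'time': 1.2, 'joint_pos': array([ 7.21121734e+01,  7.47329318e+00,  8.52646586e+01, -9.05274721e-05,
        8.72618654e+01, -4.89399550e+00]), 'qd': array([ 0.01454082, -0.08861277,  0.03193289, -0.03180122, -0.070895  ,
        0.01858081]), 'joint_efforts': array([ 3.90664436e-04, -5.69322109e+01, -5.00857794e+01, -2.95775508e-04,
        1.25433588e-03,  1.31802793e-06]), 'tool_pos': array([134.90279706, 584.66022429, 231.30017441]), 'tcp_rot': array([1.79999826e+02, 1.05694262e-04, 1.67006173e+02]), 'ft_force': array([-0.08836771, -0.01814201, -0.11645458]), 'wrist_torque': array([-0.08562   ,  0.02587393,  0.02276199]), 'grip_force': 0.0, 'finger_gap': 85.39731226213001}
```

View pics/top0.png

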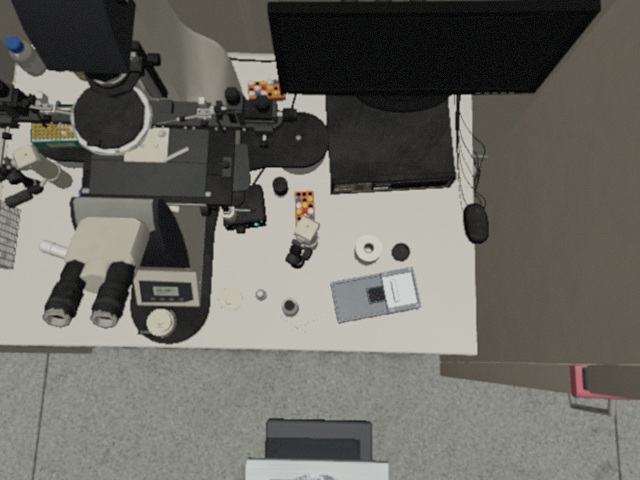

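View pics/side0.png

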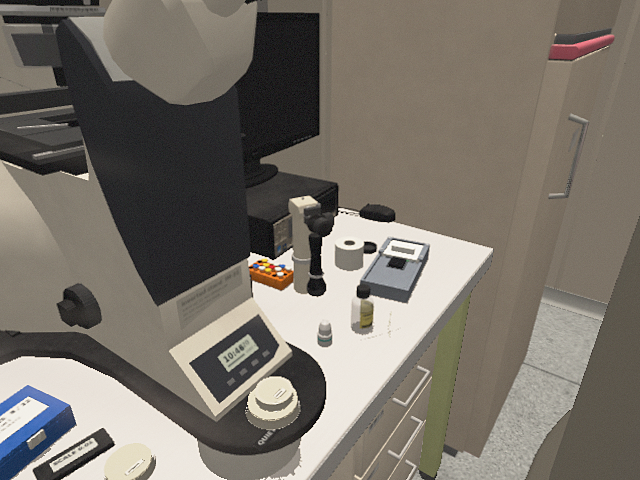

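The top view shows the case with corners at about (331,283), (413,268), (420,306) and (337,322), yaw about 10°. The white cover is at the right end and the black tab is at (376,296). The side view agrees. Next I'll refine the pose by fitting silhouettes.

```bash
cat > fit.py <<'E'
from h import *
from scipy.optimize import minimize
def body(b,x0,x1,y0,y1,z0,z1):
    P=np.array([[x,y,z] for x in(x0,x1) for y in(y0,y1) for z in(z0,z1)],float)
    c,s=np.cos(b[2]),np.sin(b[2]); return np.c_[b[0]+c*P[:,0]-s*P[:,1],b[1]+s*P[:,0]+c*P[:,1],P[:,2]]
S=4
def sil(n,b):
    m=np.zeros((480*S,640*S),np.uint8)
    for bx in[(-47.5,47.5,-97,97,0,30),(-47.5,47.5,-97,-20,0,36.5)]:
        q=((proj(n,body(b,*bx))+.5)*S).astype(np.int32); cv2.fillConvexPoly(m,cv2.convexHull(q),1)
    return cv2.resize(m.astype(np.float32),(640,480),interpolation=cv2.INTER_AREA)
M={}
for n in("side","top"):
    snapshot(n)
    m=np.zeros((480,640),bool)
    for l in("filter_case","filter_cover","tab_top"):
        r=masks_of(n,l)
        if r: print(n,l,round(r[0]["conf"],2),r[0]["pixels"].sum()); m|=r[0]["pixels"]
    M[n]=m.astype(np.float32)
def cost(b,ns): return sum(np.abs(sil(n,b)-M[n]).sum()/M[n].sum() for n in ns)
for ns in(("top",),("side",),("side","top")):
    sx=np.array([[515,-122,.17],[525,-122,.17],[515,-114,.17],[517,-122,.25]])
    r=minimize(cost,sx[0],args=(ns,),method="Nelder-Mead",options=dict(initial_simplex=sx,xatol=.02,fatol=1e-5))
    print(ns,r.x[:2].round(1),np.degrees(r.x[2]).round(2),r.fun)
b=r.x; c,s=np.cos(b[2]),np.sin(b[2])
for k,y in(("rib",-44),("tab",-2),("cover",-56),("deck",36)): print(k,(b[0]-s*y).round(1),(b[1]+c*y).round(1))
im=cv2.imread("pics/top0.png")
for n,bx in(("top",None),("side",None)):
    im=cv2.imread(f"pics/{n}0.png"); o=(330,240) if n=="top" else(350,220)
    cr=cv2.resize(im[o[1]:o[1]+100,o[0]-10:o[0]+100],None,fx=7 if 0 else 5,fy=5,interpolation=cv2.INTER_CUBIC)
    for bx in[(-47.5,47.5,-97,97,30,30),(-15,15,-19,15,31.5,31.5),(-25,25,-49,-39,46,46)]:
        q=proj(n,body(b,*bx))[[0,2,6,4]]
        cv2.polylines(cr,[((q-np.array([o[0]-10,o[1]])+.5)*5).astype(np.int32)],True,(0,0,255),1)
    globals()["c"+n]=cr
cv2.imwrite("pics/fit.png",np.vstack([ctop[150:450],cside[0:300]]))
E
python3 fit.py
```

```text
side filter_case 0.93 2463
side tab_top 0.72 152
top filter_case 0.65 2752
top filter_cover 0.86 918
top tab_top 0.48 178
('top',) [ 520.  -123.7] 12.37 0.03337111696600914
('side',) [ 521.9 -128.9] 11.63 0.2814149558544159
('side', 'top') [ 521.  -125.5] 12.0 0.33449843525886536
rib 530.1 -168.6
tab 521.4 -127.5
cover 532.6 -180.3
deck 513.5 -90.3
```

View pics/fit.png

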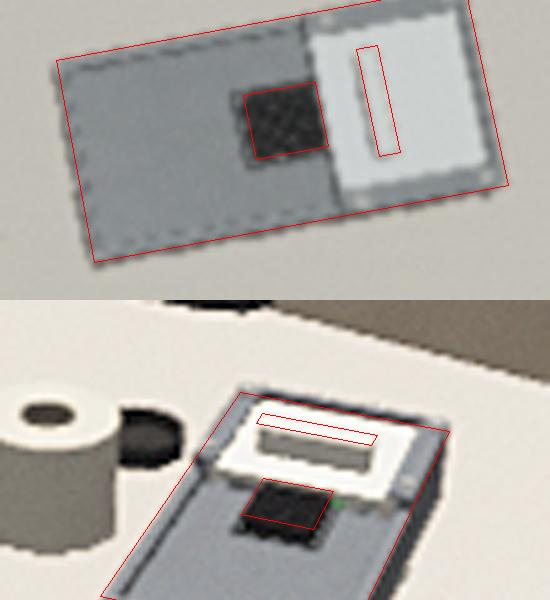

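The overlay fits the case in the top view. The side mask missed the cover, so its hull needs filling: in the overlay the tab and rib sit about 1 px towards -y. I'll refit with hulled masks.

```bash
sed -i 's|^    M\[n\]=m.astype.*|    c=np.argwhere(cv2.morphologyEx(m.astype(np.uint8),cv2.MORPH_OPEN,np.ones((3,3))))[:,::-1].astype(np.int32); M[n]=cv2.fillConvexPoly(np.zeros((480,640),np.float32),cv2.convexHull(np.ascontiguousarray(c)),1.)|' fit.py
sed -i 's|    return cv2.resize(m.astype|    c=np.argwhere(m)[:,::-1].astype(np.int32); m=cv2.fillConvexPoly(m,cv2.convexHull(np.ascontiguousarray(c)),1)\n    return cv2.resize(m.astype|' fit.py
python3 fit.py
```

```text
side filter_case 0.95 2513
side filter_cover 0.64 528
side tab_top 0.65 161
top filter_case 0.82 2561
top filter_cover 0.68 938
top tab_top 0.63 205
('top',) [ 520.9 -124.1] 12.08 0.020718326792120934
('side',) [ 520.8 -127.9] 12.24 0.04935847595334053
('side', 'top') [ 520.3 -124.8] 12.2 0.08630877733230591
rib 529.6 -167.8
tab 520.8 -126.7
cover 532.2 -179.5
deck 512.7 -89.6
```

Request:
step_arm(targets=[{"dp": [0,0.15,0],"angular": [0,0,0],"fingers": 1},{"dp": [0.05,0.45,0],"angular": [0,0,0],"fingers": 1},{"dp": [0.1,0.75,0],"angular": [0,0,0],"fingers": 1},{"dp": [0.1,0.95,0],"angular": [0,0,0],"fingers": 1},{"dp": [0.1,0.95,0],"angular": [0,0,0],"fingers": 1},{"dp": [0.1,0.95,0],"angular": [0,0,0],"fingers": 1},{"dp": [0.1,0.95,0],"angular": [0,0,0],"fingers": 1},{"dp": [0.1,0.95,0],"angular": [0,0,0],"fingers": 1}])

```text
time: 3.0
tool_pos: [158.1, 774.0, 233.3]
tcp_rot: [179.9, 0.0, 167.0]
ft_force: [-0.3, 0.2, 0.2]
finger_gap: -0.5
grip_force: 0.0
```

I got the sign of tool y wrong, so that move went outward, but the arm touched nothing. Going back in now.

Request:
step_arm(targets=[{"dp": [0,-0.2,0],"angular": [0,0,0],"fingers": 1},{"dp": [-0.05,-0.5,0],"angular": [0,0,0],"fingers": 1},{"dp": [-0.1,-0.8,0],"angular": [0,0,0],"fingers": 1},{"dp": [-0.14,-1,0],"angular": [0,0,0],"fingers": 1},{"dp": [-0.14,-1,0],"angular": [0,0,0],"fingers": 1},{"dp": [-0.14,-1,0],"angular": [0,0,0],"fingers": 1},{"dp": [-0.14,-1,0],"angular": [0,0,0],"fingers": 1},{"dp": [-0.14,-1,0],"angular": [0,0,0],"fingers": 1}])

```text
time: 4.0
tool_pos: [140.5, 573.9, 231.3]
tcp_rot: [180.0, -0.0, 167.0]
ft_force: [-0.4, -0.6, 0.4]
finger_gap: -0.3
grip_force: 0.0
```

Request:
step_arm(targets=[{"dp": [0,-0.2,0],"angular": [0,0,0],"fingers": 1},{"dp": [-0.05,-0.5,0],"angular": [0,0,0],"fingers": 1},{"dp": [-0.1,-0.8,0],"angular": [0,0,0],"fingers": 1},{"dp": [-0.14,-0.9,0],"angular": [0,0,0],"fingers": 1},{"dp": [-0.14,-0.9,0],"angular": [0,0,0],"fingers": 1},{"dp": [-0.14,-0.9,0],"angular": [0,0,0],"fingers": 1},{"dp": [-0.14,-0.9,0],"angular": [0,0,0],"fingers": 1},{"dp": [-0.14,-0.9,0],"angular": [0,0,0],"fingers": 1}])

```text
time: 5.0
tool_pos: [127.2, 391.9, 231.1]
tcp_rot: [-180.0, -0.0, 167.0]
ft_force: [-0.2, 0.4, -0.6]
finger_gap: -0.2
grip_force: 0.0
```

Request:
step_arm(targets=[{"dp": [-0.24,-0.06,0],"angular": [0,0,0.04],"fingers": 1},{"dp": [-0.48,-0.13,0],"angular": [0,0,0.08],"fingers": 1},{"dp": [-0.7,-0.25,0],"angular": [0,0,0.12],"fingers": 1},{"dp": [-0.92,-0.38,0],"angular": [0,0,0.16],"fingers": 1},{"dp": [-0.92,-0.38,0],"angular": [0,0,0.18],"fingers": 1},{"dp": [-0.92,-0.38,0],"angular": [0,0,0.18],"fingers": 1},{"dp": [-0.92,-0.38,0],"angular": [0,0,0.18],"fingers": 1},{"dp": [-0.92,-0.38,0],"angular": [0,0,0.18],"fingers": 1}])

```text
time: 6.0
tool_pos: [289.0, 276.5, 231.2]
tcp_rot: [-180.0, -0.0, 134.7]
ft_force: [0.1, 0.5, 0.2]
finger_gap: -0.2
grip_force: 0.0
```

Request:
step_arm(targets=[{"dp": [-0.2,-0.05,0],"angular": [0,0,0.04],"fingers": 1},{"dp": [-0.42,-0.1,0],"angular": [0,0,0.08],"fingers": 1},{"dp": [-0.63,-0.14,0],"angular": [0,0,0.12],"fingers": 1},{"dp": [-0.84,-0.19,0],"angular": [0,0,0.16],"fingers": 1},{"dp": [-0.84,-0.19,0],"angular": [0,0,0.18],"fingers": 1},{"dp": [-0.84,-0.19,0],"angular": [0,0,0.18],"fingers": 1},{"dp": [-0.84,-0.19,0],"angular": [0,0,0.18],"fingers": 1},{"dp": [-0.84,-0.19,0],"angular": [0,0,0.18],"fingers": 1}])

```text
time: 7.0
tool_pos: [380.1, 130.3, 231.3]
tcp_rot: [180.0, -0.0, 102.3]
ft_force: [-0.0, -0.5, 0.4]
finger_gap: 0.2
grip_force: 0.0
```

Request:
step_arm(targets=[{"dp": [-0.25,0.1,0],"angular": [0,0,0],"fingers": 1},{"dp": [-0.5,0.2,0],"angular": [0,0,0],"fingers": 1},{"dp": [-0.75,0.3,0],"angular": [0,0,0],"fingers": 1},{"dp": [-1,0.4,0],"angular": [0,0,0],"fingers": 1},{"dp": [-1,0.41,0],"angular": [0,0,0],"fingers": 1},{"dp": [-1,0.41,0],"angular": [0,0,0],"fingers": 1},{"dp": [-1,0.41,0],"angular": [0,0,0],"fingers": 1},{"dp": [-1,0.41,0],"angular": [0,0,0],"fingers": 1}])

```text
time: 8.0
tool_pos: [502.6, -47.4, 231.6]
tcp_rot: [180.0, 0.0, 102.3]
ft_force: [-0.1, -0.5, -0.1]
finger_gap: -0.3
grip_force: 0.0
```

Request:
step_arm(targets=[{"dp": [-0.2,0,0.1],"angular": [0,0,0],"fingers": 1},{"dp": [-0.4,0,0.25],"angular": [0,0,0],"fingers": 1},{"dp": [-0.4,0,0.5],"angular": [0,0,0],"fingers": 1},{"dp": [-0.4,0,0.7],"angular": [0,0,0],"fingers": 1},{"dp": [-0.4,0,0.85],"angular": [0,0,0],"fingers": 1},{"dp": [-0.4,0,0.85],"angular": [0,0,0],"fingers": 1},{"dp": [-0.4,0,0.85],"angular": [0,0,0],"fingers": 1},{"dp": [-0.4,0,0.85],"angular": [0,0,0],"fingers": 1}])

```text
time: 9.0
tool_pos: [521.3, -127.0, 63.5]
tcp_rot: [179.8, 0.1, 102.2]
ft_force: [-0.3, -0.2, 0.1]
finger_gap: -0.1
grip_force: 0.0
```

```bash
cat > v.py <<'E'
import sys
from h import *
P=sense();print(P["tool_pos"].round(1),P["tcp_rot"].round(1),P["ft_force"].round(1))
a=[]
for n,o in(("top",(320,240)),("side",(340,200))):
    im=snapshot(n); a.append(cv2.resize(im[o[1]:o[1]+110,o[0]:o[0]+115],None,fx=5,fy=5,interpolation=cv2.INTER_CUBIC))
    u=(proj(n,P["tool_pos"])[0]-o)*5; print(n,"tcp at crop",u.round())
cv2.imwrite(sys.argv[1],cv2.resize(np.hstack(a),(800,383)))
E
python3 v.py pics/v1.png
```

```text
[ 521.3 -127.    63.5] [1.798e+02 1.000e-01 1.022e+02] [-0.3 -0.2  0.1]
top tcp at crop [288. 261.]
side tcp at crop [291. 233.]
```

View pics/v1.png

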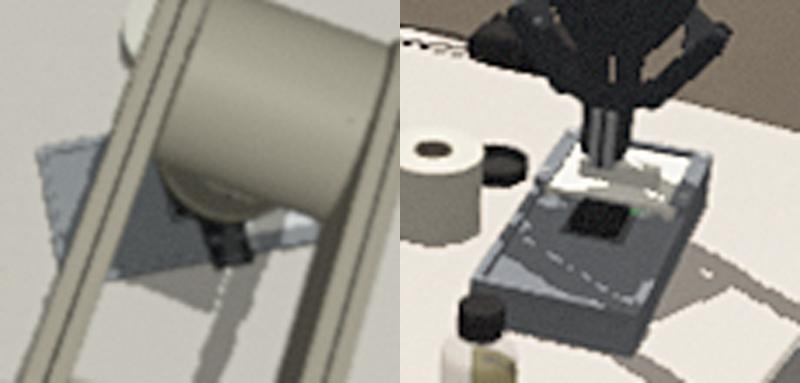

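The side view shows the shut fingertips above the tab and clear of the rib. The film roll, cap and bottle are well away. Pressing now.

Request:
step_arm(targets=[{"dp": [0,0,0.06],"angular": [0,0,0],"fingers": 1},{"dp": [0,0,0.11],"angular": [0,0,0],"fingers": 1},{"dp": [0,0,0.14],"angular": [0,0,0],"fingers": 1},{"dp": [0,0,0.16],"angular": [0,0,0],"fingers": 1},{"dp": [0,0,0.175],"angular": [0,0,0],"fingers": 1},{"dp": [0,0,0.185],"angular": [0,0,0],"fingers": 1},{"dp": [0,0,0.19],"angular": [0,0,0],"fingers": 1},{"dp": [0,0,0.19],"angular": [0,0,0],"fingers": 1}])

```text
time: 10.1
tool_pos: [519.8, -126.7, 24.0]
tcp_rot: [180.0, 0.0, 102.2]
ft_force: [-4.8, 1.1, 8.7]
finger_gap: -0.1
grip_force: 4.3
```

Request:
step_arm(targets=[{"dp": [0,0,0.005],"angular": [0,0,0],"fingers": 1},{"dp": [0,0,0.01],"angular": [0,0,0],"fingers": 1},{"dp": [0,0,0.01],"angular": [0,0,0],"fingers": 1},{"dp": [0,0,0.01],"angular": [0,0,0],"fingers": 1},{"dp": [0,0,0.01],"angular": [0,0,0],"fingers": 1},{"dp": [0,0,0.01],"angular": [0,0,0],"fingers": 1},{"dp": [0,0,0.01],"angular": [0,0,0],"fingers": 1},{"dp": [0,0,0.01],"angular": [0,0,0],"fingers": 1}])

```text
time: 11.1
tool_pos: [519.9, -126.7, 24.0]
tcp_rot: [-180.0, 0.0, 102.2]
ft_force: [-15.4, 4.8, 28.1]
finger_gap: 0.3
grip_force: 14.1
```

Request:
step_arm(targets=[{"dp": [0,0,-0.08],"angular": [0,0,0],"fingers": 1},{"dp": [0,0,-0.2],"angular": [0,0,0],"fingers": 1},{"dp": [-0.05,0,-0.26],"angular": [0,0,0],"fingers": 1},{"dp": [-0.2,0,-0.26],"angular": [0,0,0],"fingers": 1},{"dp": [-0.33,0,-0.26],"angular": [0,0,0],"fingers": 1},{"dp": [-0.33,0,-0.26],"angular": [0,0,0],"fingers": 1},{"dp": [-0.33,0,-0.26],"angular": [0,0,0],"fingers": 1},{"dp": [-0.33,0,-0.26],"angular": [0,0,0],"fingers": 1}])

```text
time: 12.1
tool_pos: [533.4, -190.5, 73.0]
tcp_rot: [-180.0, -0.0, 102.2]
ft_force: [0.0, 0.1, 0.5]
finger_gap: -0.1
grip_force: 0.0
```

```bash
python3 v.py pics/v2.png
```

```text
[ 533.4 -190.5   73. ] [-180.    -0.   102.2] [0.  0.1 0.5]
top tcp at crop [432. 235.]
side tcp at crop [335. 150.]
```

View pics/v2.png

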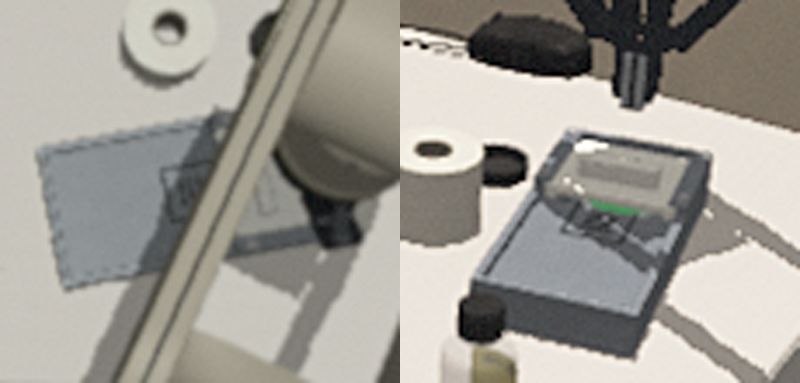

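The tab lies flush, with the green release mark showing, and the cover is still seated. The fingers are behind the rib. I'll lower them to about 5 mm above the cover top.

Request:
step_arm(targets=[{"dp": [0,0,0.05],"angular": [0,0,0],"fingers": 1},{"dp": [0,0,0.09],"angular": [0,0,0],"fingers": 1},{"dp": [0,0,0.12],"angular": [0,0,0],"fingers": 1},{"dp": [0,0,0.15],"angular": [0,0,0],"fingers": 1},{"dp": [0,0,0.17],"angular": [0,0,0],"fingers": 1},{"dp": [0,0,0.18],"angular": [0,0,0],"fingers": 1},{"dp": [0,0,0.18],"angular": [0,0,0],"fingers": 1},{"dp": [0,0,0.18],"angular": [0,0,0],"fingers": 1}])

```text
time: 13.2
tool_pos: [533.9, -191.2, 37.6]
tcp_rot: [180.0, 0.0, 102.2]
ft_force: [0.4, 0.1, -0.1]
finger_gap: 0.1
grip_force: 0.0
```

Request:
step_arm(targets=[{"dp": [0.02,0,0],"angular": [0,0,0],"fingers": 1},{"dp": [0.04,0,0],"angular": [0,0,0],"fingers": 1},{"dp": [0.06,0,0],"angular": [0,0,0],"fingers": 1},{"dp": [0.09,0,0],"angular": [0,0,0],"fingers": 1},{"dp": [0.12,0,0],"angular": [0,0,0],"fingers": 1},{"dp": [0.14,0,0],"angular": [0,0,0],"fingers": 1},{"dp": [0.16,0,0],"angular": [0,0,0],"fingers": 1},{"dp": [0.17,0,0],"angular": [0,0,0],"fingers": 1}])

```text
time: 14.2
tool_pos: [526.4, -157.7, 37.3]
tcp_rot: [-180.0, -0.0, 102.2]
ft_force: [0.1, -0.5, -0.3]
finger_gap: 0.1
grip_force: 0.4
```

Request:
step_arm(targets=[{"dp": [0.04,0,0],"angular": [0,0,0],"fingers": 1},{"dp": [0.08,0,0],"angular": [0,0,0],"fingers": 1},{"dp": [0.13,0,0],"angular": [0,0,0],"fingers": 1},{"dp": [0.18,0,0],"angular": [0,0,0],"fingers": 1},{"dp": [0.23,0,0],"angular": [0,0,0],"fingers": 1},{"dp": [0.27,0,0],"angular": [0,0,0],"fingers": 1},{"dp": [0.3,0,0],"angular": [0,0,0],"fingers": 1},{"dp": [0.32,0,0],"angular": [0,0,0],"fingers": 1}])

```text
time: 15.2
tool_pos: [512.8, -95.0, 37.3]
tcp_rot: [-180.0, -0.0, 102.2]
ft_force: [0.2, -0.6, 0.2]
finger_gap: -0.0
grip_force: 0.2
```

```bash
python3 v.py pics/v3.png
```

```text
[512.8 -95.   37.3] [-180.    -0.   102.2] [ 0.2 -0.6  0.2]
top tcp at crop [213. 284.]
side tcp at crop [269. 326.]
```

View pics/v3.png

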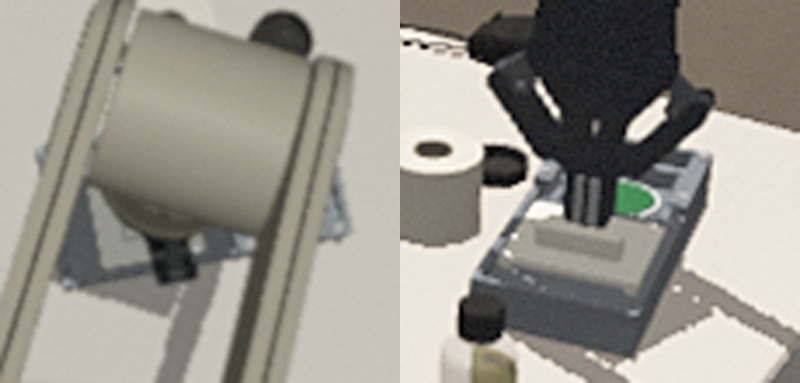

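The green filter is exposed and the cover lies flat on the deck. I'll back off and lift.

Request:
step_arm(targets=[{"dp": [-0.02,0,0],"angular": [0,0,0],"fingers": 1},{"dp": [-0.04,0,0],"angular": [0,0,0],"fingers": 1},{"dp": [-0.04,0,-0.1],"angular": [0,0,0],"fingers": 1},{"dp": [-0.04,0,-0.3],"angular": [0,0,0],"fingers": 1},{"dp": [-0.04,0,-0.6],"angular": [0,0,0],"fingers": 1},{"dp": [-0.04,0,-0.9],"angular": [0,0,0],"fingers": 1},{"dp": [-0.04,0,-0.9],"angular": [0,0,0],"fingers": 1},{"dp": [-0.04,0,-0.9],"angular": [0,0,0],"fingers": 1}])

```text
time: 16.3
tool_pos: [514.7, -103.6, 217.2]
tcp_rot: [180.0, 0.0, 102.2]
ft_force: [-0.7, -0.2, -0.2]
finger_gap: -0.1
grip_force: 0.0
```

Request:
step_arm(targets=[{"dp": [0,-0.1,0],"angular": [0,0,0],"fingers": 1},{"dp": [0,-0.3,0],"angular": [0,0,0],"fingers": 1},{"dp": [0,-0.5,0],"angular": [0,0,0],"fingers": 1},{"dp": [0,-0.65,0],"angular": [0,0,0],"fingers": 1},{"dp": [0,-0.65,0],"angular": [0,0,0],"fingers": 1},{"dp": [0,-0.65,0],"angular": [0,0,0],"fingers": 1},{"dp": [0,-0.65,0],"angular": [0,0,0],"fingers": 1},{"dp": [0,-0.65,0],"angular": [0,0,0],"fingers": 1}])

```text
time: 17.3
tool_pos: [387.9, -130.4, 217.0]
tcp_rot: [-180.0, -0.0, 102.2]
ft_force: [0.9, 0.1, -0.3]
finger_gap: 0.2
grip_force: 0.0
```

```bash
python3 v.py pics/v4.png; python3 - <<'E'
from h import *
th=np.radians(12.2)
for n in("top","side"):
    snapshot(n); r=pinpoint(n,"filter_cover")
    if r:
        d=atz(n,r[0]["at"],24)[:2]-[520.3,-124.8]; print(n,r[0]["conf"],"case xy",d@[np.cos(th),np.sin(th)],d@[-np.sin(th),np.cos(th)])
E
```

```text
[ 387.9 -130.4  217. ] [-180.    -0.   102.2] [ 0.9  0.1 -0.3]
top tcp at crop [329. 557.]
side tcp at crop [680. -61.]
top 0.98 case xy 7.494329333598704 32.11133302006205
side 0.84 case xy -0.08718418504642943 38.971209519599526
```

View pics/v4.png

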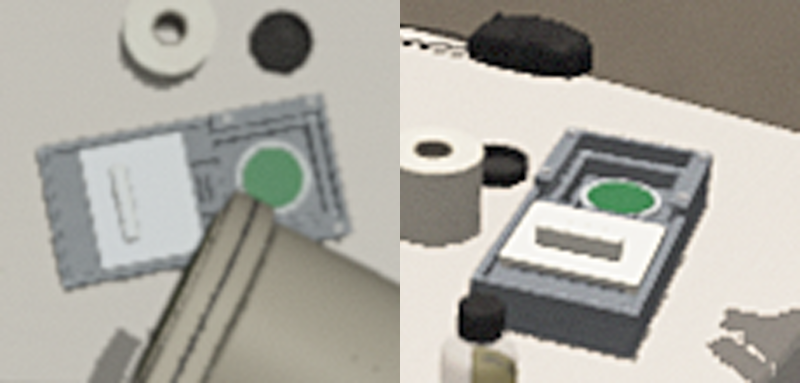

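The cover lies flat and square on the deck at y ≈ 35 mm, with the filter exposed and the bystanders in place. Handing in.

```bash
python3 -c "from bench import *; print(hand_in())"
```

```text
the job is handed in; nothing more can be done
None
```

I pressed the tab down and pushed the cover off its seat; it lies flat on the parking deck (about y = +35 mm), the filter can be reached, and the job is handed in, though no verdict came back.

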